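# Load a gel bottle into the flap-door bottle warmer

### The job

Take the flat-sided gel bottle (the one with the broad straight cap) out of the partitioned carton and lay it down on the black desk pad on a broad side, without dropping it. Then let go, take it again another way and feed it, cap first, through the sprung flap of the bottle warmer until it has slid all the way in and the flap has swung shut behind it. Leave the other bottles in the carton and everything else on the desk where they are.

Things in the scene. Friction and masses are not known exactly. Their poses are not given: they have to be found in the camera images.
- gel_bottle: The task's bottle: rigid white plastic, about 0.23 kg, 138 mm long. Flat-sided body 56 mm (own y) x 44 mm (own x) x 100 mm (own z), then a neck 34 mm across and 6 mm long, then a straight cap. Origin: centre of its base; own z runs from base to cap. It starts in any one of the carton's cells, own z rising 40 degrees above level towards the robot, own y level.
- bottle_cap (a point): Middle of the gel bottle's cylindrical cap (30 mm across, 32 mm long), on the axis, 122 mm from the base; axes as the bottle. At the start the cap, neck and 6 mm of the body stand out of the cell.
- bottle_base (a point): Centre of the gel bottle's base; axes as the bottle.
- bottle_mid (a point): Point on the gel bottle's axis, 50 mm from the base (middle of the flat-sided body); axes as the bottle. 22 mm above what it lies on when on a broad side.
- carton: Fixed cardboard carton on a low stand, 236 mm wide (own y), at most 135 mm high: three cells at own y = -78, 0, +78 mm, each 74 wide, 56 high, 94 deep, walls 4 mm, sloping 40 degrees down along own +x; mouths look up and to own -x. Origin on the desk under it, z up. Cell floors' front edge: x = -45, z = 85 mm; top board's: x = -6, z = 131 mm. Cap middles: x = -52, z = 120 mm.
- round_a: A round white bottle in another cell of the carton, 44 mm across, tapering to a narrow pointed nozzle, 136 mm long; loose, leave it. Origin at its base, own z to the nozzle.
- round_b: A second bottle like round_a in the remaining cell; leave it.
- warmer: Fixed white bottle warmer, 114 mm wide (own y), 240 long (own x), highest point (lintel over the mouth) 193 mm up at own x = -70 mm. Origin on the desk under it, own z up, front to own -x. A mouth in its front, 74 mm wide and 58 high, square to the chute behind it: slick black floor, 212 mm long, closed at the end, sloping 25 degrees down along own +x.
- warmer_mouth (a point): Middle of the mouth's lower edge, on the chute floor at the flap's plane; in the warmer's frame x = -100, z = 125 mm; axes as the warmer (not sloped). A 50 mm wide lip of the chute floor stands 15 mm out in front, its bent-down edge 12 mm more; side jambs 14 mm thick. A bottle let go cap end in, base up to 50 mm short of this plane, slides on down by itself.
- flap (a joint): The grey flap's hinge, rad: 0 shut, grows as it swings inward, to 1.5. It hangs from the mouth's upper edge and opens inward only; a light spring (0.01 N m shut, 0.027 at 1.4 rad) shuts it. It rests on the bottle's upper side until the bottle's base is about 56 mm past the mouth's plane, then falls shut.
- flap_edge (a point): Middle of the flap's lower free edge, 56 mm from the hinge. The flap is 68 mm wide and 3 mm thick, slick.
- mouse: Black computer mouse, loose, 100 x 58 x 30 mm, origin underneath; leave it.
- stapler: Stapler, loose, 130 x 34 x 41 mm, origin underneath, length along own x; leave it.
- mug: White mug, loose, 80 mm across and 95 mm high, handle at own +y, origin underneath; leave it.
- pen_cup: Steel cup with pens, loose, 72 mm across, 156 mm high with the pens, origin underneath; leave it.
- pad: Flat black rubber desk pad, fixed, 170 mm (own x) x 200 mm (own y), 3 mm thick, lying clear of other things between the carton and the warmer. Origin: centre of its underside. The desk's top is at z = 0.

How it is judged:
By the outcome, as a careful person would: the job done as asked, in the order asked, and still so for the second after the job is handed in, with the robot touching nothing.
It also fails if it takes over 70 s, if anything falls off the work surface, if the arm or the gripper's body presses on something with over 40 N, if the wrist force passes 120 N, or if a joint passes its speed limit or range.

### The arm

A 6-joint arm with a two-finger parallel gripper is mounted at the origin on the work surface. World frame = base frame: x ahead of the robot, y to its left, z up, the work surface at z = 0. Lengths are in m, angles in rad, forces in N, time in s.
With the tool pointing down it reaches from about 0.25 to 0.85 m from the base axis. Payload 12.5 kg.
Tool frame: the origin (TCP) lies midway between the tips of the shut fingers; the grasp point (between the pads) lies 19 mm behind it (bot.grip_point_offset is the distance from the TCP to the grasp point, in m); z points along the fingers, y is the line along which they close (so a half turn about z gives the same grasp; the last joint's range is limited). The gripper opens to 93 mm and grips with 3 to 60 N. Pads are 15 mm wide; open, the fingers measure 128 mm over their backs; the gripper's body (75 mm by 188 mm) begins 65 mm behind the grasp point.
Start: joints at [-1.398, 0.351, 1.652, -0, 1.139, -0.085], TCP at [0.14, -0.532, 0.219] pointing down, gripper open.
Joint ranges: [-2.75, 2.75], [-0.79, 2.1], [0.01, 2.65], [-1.57, 4.71], [0.07, 3.14], [-2.87, 2.87]. Speed limits (rad/s): [2.22, 2.22, 2.79, 3.14, 3.14, 3.14].

### API

Orientations are given as a unit quaternion [x, y, z, w].
In Python, from rig import bot gives the robot as it stands.
- The arm moves only by the shell command python3 nudge.py 'ROWS' [FORCE]. ROWS is a JSON list of rows, 1 to 5 of them, each written [[dx, dy, dz], turn, opening]: dx, dy, dz in m, then a turn about the tool's z in rad, then the finger opening in m; each row shifts and turns the commanded pose from where the row before left it, along the tool's axes as they then stand; what a row does not reach is not made up. A row lasts 1/12 s, in which the tool goes at most 0.0417 m and 0.125 rad, less where a joint would pass 70% of its speed; a pose out of reach is approached as far as the arm can. The fingers move at their own pace and stop on an object; FORCE is the grip in N (left out, the last holds). Time passes only in rows, so rows that do not move let the fingers close. It prints the time, the measured TCP pose, the force, the opening and the grip force at its end. Input that does not fit is refused with a message, and nothing moves.
- bot.state(): the state, without advancing time (a new reading comes with each control period).
- bot.capture(name): name is "scene" or "side" or "wrist"; returns the picture (384x512x3 uint8, red, green, blue); there is no depth.
- bot.camera_model(name): a dict with "fx", "fy", "cx", "cy" (pixels), "R" (3x3) and "t" (3): a world point X has camera coordinates R X + t; the wrist camera has in their place "hand_eye" (4x4, takes a point from camera to tool coordinates, whose origin is the TCP and whose axes are the flange's). Camera axes: x right, y down, z forward; pixel columns grow to the right and rows downward; lengths in m; the calibration is good to about 2 mm. A picture is of the moment at which its call begins: read the wrist's pose just before it. camera_model takes no time and is no camera call.
- bot.close_job(): hands the job in; it is judged then, once.
The state is a dict: "time_s": time; "joints": joint angles; "qvel": joint speeds; "tau": joint torques, N m; "ee_pos": TCP position; "ee_rot": TCP orientation; "ft_force": force on the tool from outside, world axes, zero at the start; "wrist_torque": the same for the moment, N m; "gripper_width": finger opening in m; "grip_force": force on a finger pad.
Only numpy, scipy, OpenCV 4.12 (cv2) and the standard library are available. Lean on these libraries where they do the work, as an engineer would, in place of code of your own. Each camera call takes 0.05 s, during which the arm holds its last target. There are 200 camera calls.

## Working session

There is one attempt and no reset: what is moved stays moved. The work goes in short steps, Python scripts to look and compute and a shell command to move; the robot and the scene stay as the last step left them, time stands still between calls to the robot, and variables do not carry over. Pictures are saved under pics/ and viewed, at most 10 in all, crops included, and the job is handed in when it is done.

```bash
ls; mkdir -p pics
python3 - <<'E'
from rig import bot
import cv2,numpy as np
s=bot.state();print(s)
for n in("scene","side"):
    im=bot.capture(n);cv2.imwrite(f"pics/{n}0.png",im[:,:,::-1])
    m=bot.camera_model(n);print(n,m)
print(bot.camera_model("wrist"))
a=cv2.imread("pics/scene0.png");b=cv2.imread("pics/side0.png")
E
```

```text
nudge.py
pics
rig.py
{'time_s': 0.0, 'joints': array([-1.39757081e+00,  3.51242463e-01,  1.65244229e+00,  3.30749407e-06,
        1.13907910e+00, -8.45761915e-02]), 'qvel': array([ 0.00154765, -0.00021984,  0.00016999, -0.00080325, -0.00121615,
        0.00124125]), 'tau': array([-1.12480971e-03, -4.97322428e+01, -2.85252178e+01,  6.98340707e-02,
        2.56877323e-02, -1.04496889e-04]), 'ee_pos': array([ 0.14020339, -0.53146908,  0.2180911 ]), 'ee_rot': array([ 9.91703701e-01,  1.28543484e-01, -2.44479540e-05, -5.85092802e-04]), 'ft_force': array([-0.26594384, -0.4926383 , -0.65736102]), 'wrist_torque': array([ 0.02355096,  0.01204541, -0.0050405 ]), 'grip_force': 0.0, 'gripper_width': 0.09301167979846901}
scene {'fx': 353.3052244498425, 'fy': 353.3052244498425, 'cx': 257.48565772310474, 'cy': 193.178125269052, 'R': array([[ 0.78650393,  0.61735332,  0.01692463],
       [ 0.52505086, -0.65398005, -0.54463905],
       [-0.32516635,  0.43724705, -0.83849977]]), 't': array([-0.45358504, -0.20680618,  1.37381628])}
side {'fx': 354.5323491972429, 'fy': 354.5323491972429, 'cx': 248.7172793375418, 'cy': 195.65492860269254, 'R': array([[-0.75563739, -0.65485579, -0.0132677 ],
       [-0.4982663 ,  0.58786094, -0.63729916],
       [ 0.42513861, -0.47495623, -0.77050227]]), 't': array([0.43288072, 0.35502473, 0.94008786])}
{'fx': 338.45200991417255, 'fy': 338.45200991417255, 'cx': 266.84564410657003, 'cy': 190.7318020111211, 'hand_eye': array([[-8.44040701e-04, -9.68783296e-01, -2.47907671e-01,
         6.83826336e-02],
       [ 9.99999227e-01, -5.91469170e-04, -1.09328847e-03,
        -1.52923747e-04],
       [ 9.12529858e-04, -2.47908402e-01,  9.68783047e-01,
        -1.65216848e-01],
       [ 0.00000000e+00,  0.00000000e+00,  0.00000000e+00,
         1.00000000e+00]])}
```
View pics/scene0.png

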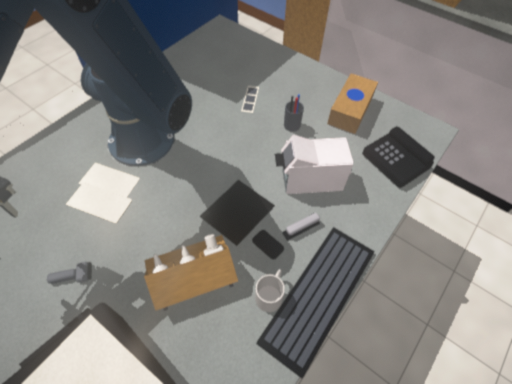

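View pics/side0.png

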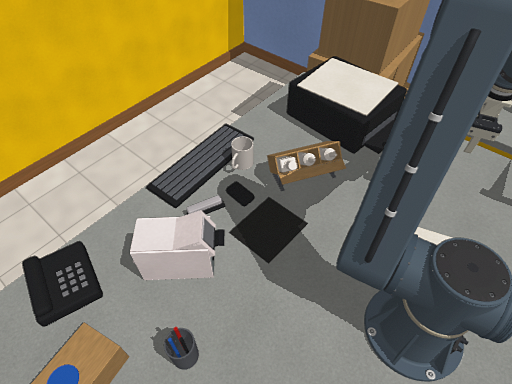

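The scene view shows the carton around (190,270) with the broad cap at about (210,243), the pad at (238,212) and the warmer at (318,165), its mouth lip at (280,159). In the side view the gel bottle is in the left cell at (288,163), the pad is at (268,230) and the lip at (219,238). I'll enlarge both views to pick exact pixels.

Create h.py:
```python
import numpy as np,cv2
from rig import bot
from scipy.spatial.transform import Rotation as Rn
def ray(n,u,v):
    m=bot.camera_model(n);d=m['R'].T@np.array([(u-m['cx'])/m['fx'],(v-m['cy'])/m['fy'],1]);return -m['R'].T@m['t'],d/np.linalg.norm(d)
def plane(n,u,v,z):
    o,d=ray(n,u,v);return o+d*(z-o[2])/d[2]
def rays2(a,b):
    (o1,d1),(o2,d2)=a,b
    k=np.linalg.lstsq(np.c_[d1,-d2],o2-o1,rcond=None)[0]
    p,q=o1+k[0]*d1,o2+k[1]*d2;return (p+q)/2,np.linalg.norm(p-q)
def tri(s,e): return rays2(ray('scene',*s),ray('side',*e))
def wray(u,v,st):
    m=bot.camera_model('wrist');H=m['hand_eye'];R=Rn.from_quat(st['ee_rot']).as_matrix()
    d=R@H[:3,:3]@np.array([(u-m['cx'])/m['fx'],(v-m['cy'])/m['fy'],1]);return st['ee_pos']+R@H[:3,3],d/np.linalg.norm(d)
def proj(n,X):
    m=bot.camera_model(n);c=m['R']@X+m['t'];return c[0]/c[2]*m['fx']+m['cx'],c[1]/c[2]*m['fy']+m['cy']
def delta(pos,quat_or_R=None):
    "tool-axes shift (and rotvec) from the present TCP pose to target"
    s=bot.state();R=Rn.from_quat(s['ee_rot']);out=R.inv().apply(np.array(pos)-s['ee_pos'])
    return out
```

Run:
```python
import cv2,numpy as np
a=cv2.imread("pics/scene0.png");b=cv2.imread("pics/side0.png")
def c(im,x,y): return cv2.resize(im[y:y+75,x:x+100],(400,300),interpolation=cv2.INTER_CUBIC)
o=np.vstack([np.hstack([c(a,143,232),c(a,263,128)]),np.hstack([c(b,260,130),c(b,127,207)])])
cv2.imwrite("pics/z.png",o)
from h import *
for n,im in(("scene",a),("side",b)):
    # pad: dark blob
    m=(im.max(2)<45).astype(np.uint8)
    for cc in cv2.findContours(m,0,2)[0]:
        if cv2.contourArea(cc)>150:
            r=cv2.minAreaRect(cc)
            q=cv2.approxPolyDP(cc,4,True)[:,0]
            if len(q)<8: print(n,r[0],[plane(n,*p,0.003).round(3)[:2].tolist() for p in q])
```

```text
scene (267.0088806152344, 243.63275146484375) [[0.61, -0.024], [0.612, -0.064], [0.694, -0.065], [0.669, -0.032], [0.643, -0.035], [0.649, -0.021]]
scene (472.82806396484375, 188.8306121826172) [[0.959, 0.583], [1.222, 0.573], [1.232, 0.597]]
scene (82.5, 6.0) [[-1.064, 0.414], [-0.896, 0.404], [-0.921, 0.534]]
side (60.404109954833984, 282.9109802246094) [[0.911, 0.422], [0.987, 0.576], [0.818, 0.633], [0.759, 0.637], [0.709, 0.482]]
side (376.79107666015625, 238.85958862304688) [[0.231, -0.296], [0.189, -0.101]]
side (268.2500305175781, 227.7500457763672) [[0.575, -0.105], [0.577, 0.087], [0.416, 0.092], [0.409, -0.097]]
side (239.56556701660156, 193.2213134765625) [[0.716, -0.047], [0.621, -0.02], [0.612, -0.068], [0.702, -0.09]]
side (193.44615173339844, 183.64453125) [[0.823, -0.184], [0.807, 0.109], [0.915, 0.104], [0.937, 0.141], [0.787, 0.132], [0.801, -0.16]]
side (421.8503112792969, 143.2144317626953) [[0.299, -0.87], [0.324, -0.857], [0.269, -0.567], [0.252, -0.582], [0.265, -0.577]]
side (453.6522216796875, 70.85924530029297) [[0.461, -1.8], [0.326, -0.925], [0.301, -0.938], [0.319, -0.94]]
```

View pics/z.png

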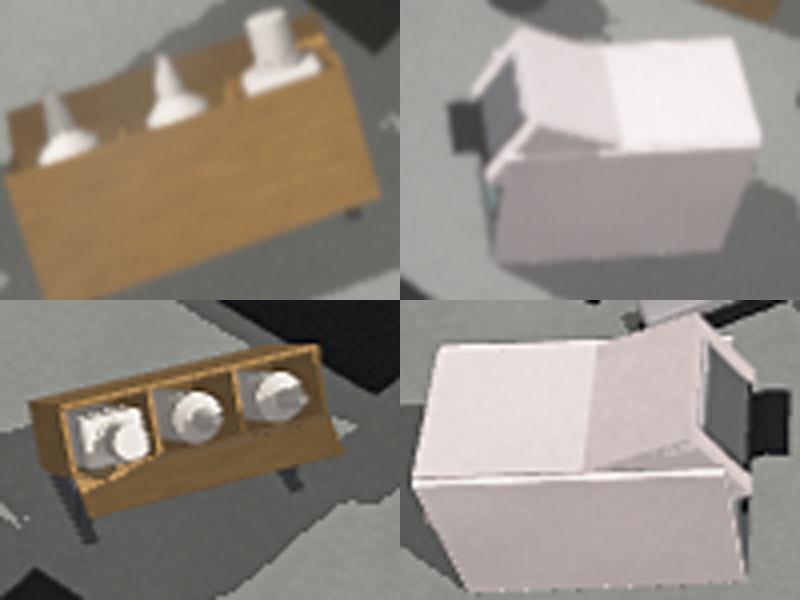

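The top row is the scene view and the bottom row the side view, carton then warmer. In the scene crop the gel cap's axis runs from (274,60) to (266,12) in the end cell, with the flat shoulder at y≈75. In the side crop its cap end is at (130,440). The flap is the grey quad, with the black lip in front of it.

Run:
```python
from h import *
A=lambda x,y:(143+x/4,232+y/4);B=lambda x,y:(263+(x-400)/4,128+y/4)
C=lambda x,y:(260+x/4,130+(y-300)/4);D=lambda x,y:(127+(x-400)/4,207+(y-300)/4)
for n,s,e in [("cap",A(268,32),C(127,438)),("topL",A(5,180),C(318,347)),("topR",A(335,70),C(62,408)),
 ("floorL",A(8,112),C(340,452)),("floorR",A(318,15),C(83,492)),
 ("flapTL",B(520,55),D(707,342)),("lipmid",B(464,128),D(771,424)),("lipA",B(449,103),D(751,383)),("wbackR",B(760,145),D(414,483)),("wbackL",B(735,38),D(438,348)),("lipfarcorner1",B(449,103),D(788,390)),("lipfc2",B(452,153),D(788,454)),("topA",B(520,28),D(700,315)),("jambbot",B(490,178),D(745,490)),("jamblowtop",B(505,155),D(728,472))]:
    X,g=tri(s,e);print(n,X.round(3),round(g,4))
```

```text
cap [ 0.545 -0.185  0.121] 0.0017
topL [ 0.482 -0.377  0.125] 0.0019
topR [ 0.604 -0.177  0.124] 0.0021
floorL [ 0.421 -0.335  0.069] 0.0012
floorR [ 0.552 -0.141  0.087] 0.0007
flapTL [0.556 0.196 0.214] 0.0041
lipmid [0.527 0.175 0.121] 0.0015
lipA [0.529 0.169 0.163] 0.0245
wbackR [0.717 0.357 0.068] 0.0056
wbackL [0.68  0.313 0.22 ] 0.0014
lipfarcorner1 [0.518 0.163 0.158] 0.0008
lipfc2 [0.519 0.171 0.085] 0.0034
topA [0.555 0.196 0.244] 0.0001
jambbot [0.544 0.197 0.042] 0.0055
jamblowtop [0.55  0.205 0.071] 0.0069
```

Run:
```python
from h import *
B=lambda x,y:(263+(x-400)/4,128+y/4)
D=lambda x,y:(127+(x-400)/4,207+(y-300)/4)
for n,s,e in [("backL",B(733,38),D(414,478)),("backR",B(760,143),D(440,347)),("lintL",B(520,28),D(692,440)),("lintR",B(540,122),D(700,316)),("lipL",B(449,103),D(788,454)),("lipR",B(452,153),D(788,390)),("roofL",B(608,42),D(583,473)),("roofR",B(622,150),D(600,345))]:
    X,g=tri(s,e);print(n,X.round(3),round(g,4))
```

```text
backL [0.66  0.371 0.155] 0.0044
backR [0.734 0.292 0.151] 0.0014
lintL [0.527 0.243 0.184] 0.0044
lintR [0.594 0.171 0.185] 0.0066
lipL [0.501 0.186 0.123] 0.0039
lipR [0.536 0.147 0.123] 0.0001
roofL [0.579 0.298 0.156] 0.0081
roofR [0.651 0.217 0.149] 0.0017
```

Carton yaw is about -31° and warmer yaw about 43°. The mouth is near (0.539, 0.187), and the cap measures (0.545, -0.185, 0.121), which matches the given z of 0.120. I'll move above the cap for a wrist view.

```bash
python3 nudge.py '[[[0.032,-0.0155,-0.004],0,0.07],[[0.032,-0.0155,-0.004],0,0.07],[[0.032,-0.0155,-0.004],0,0.07],[[0.032,-0.0155,-0.004],0,0.07],[[0.032,-0.0155,-0.004],0,0.07]]'
python3 nudge.py '[[[0.032,-0.0155,-0.004],0,0.07],[[0.032,-0.0155,-0.004],0,0.07],[[0.032,-0.0155,-0.004],0,0.07],[[0.032,-0.0155,-0.004],0,0.07],[[0.032,-0.0155,-0.004],0,0.07]]'
python3 nudge.py '[[[0.032,-0.0155,-0.004],0,0.07],[[0.032,-0.0155,-0.004],0,0.07],[[0.032,-0.0155,-0.004],0,0.07],[[0.032,-0.0155,-0.004],0,0.07],[[0.032,-0.0155,-0.004],0,0.07]]'
python3 nudge.py '[[[0,0,0],-0.12,0.07],[[0,0,0],-0.12,0.07],[[0,0,0],-0.12,0.07],[[0,0,0],-0.12,0.07],[[0,0,0],-0.12,0.07]]'
python3 nudge.py '[[[0,0,0],-0.12,0.07],[[0,0,0],-0.12,0.07],[[0,0,0],-0.12,0.07],[[0,0,0],-0.12,0.07],[[0,0,0],-0.12,0.07]]'
python3 nudge.py '[[[0,0,0],-0.12,0.07],[[0,0,0],-0.12,0.07],[[0,0,0],-0.12,0.07],[[0,0,0],-0.12,0.07],[[0,0,0],-0.12,0.07]]'
python3 nudge.py '[[[0,0,0],-0.12,0.07],[[0,0,0],-0.12,0.07],[[0,0,0],-0.12,0.07],[[0,0,0],-0.12,0.07],[[0,0,0],-0.05,0.07]]'
python3 nudge.py '[[[0,0,0],0,0.07],[[0,0,0],0,0.07]]'
cat >> h.py <<'E'
def snap(name):
    s=bot.state();im=bot.capture('wrist');cv2.imwrite(f'pics/{name}.png',cv2.resize(im[:,:,::-1],(768,576),interpolation=cv2.INTER_CUBIC));np.save(f'pics/{name}.npy',np.r_[s['ee_pos'],s['ee_rot']]);
    x=Rn.from_quat(s['ee_rot']).as_matrix()[:,0];print(s['ee_pos'].round(4),'psi',np.degrees(np.arctan2(x[1],x[0])).round(2),'j',np.degrees(s['joints']).round(0))
def W(name,x,y):  # pixel of the 768x576 picture
    p=np.load(f'pics/{name}.npy');return wray((x+.5)/1.5-.5,(y+.5)/1.5-.5,dict(ee_pos=p[:3],ee_rot=p[3:]))
def onz(r,z): return r[0]+r[1]*(z-r[0][2])/r[1][2]
E
python3 -c "
from h import *
snap('w1')"
```

```text
time_s: 0.52
ee_pos: [0.2761, -0.4147, 0.2386]
ee_rot: [0.992, 0.128, -0.0, -0.0]
ft_force: [0.5, 0.3, -0.8]
gripper_width: 0.0706
grip_force: 0.0
time_s: 0.93
ee_pos: [0.4111, -0.2988, 0.2587]
ee_rot: [0.992, 0.129, -0.0, -0.0]
ft_force: [0.2, -1.3, 0.0]
gripper_width: 0.0703
grip_force: 0.0
time_s: 1.35
ee_pos: [0.5461, -0.1831, 0.2786]
ee_rot: [0.992, 0.129, -0.0, -0.0]
ft_force: [0.7, -0.3, 0.3]
gripper_width: 0.0697
grip_force: 0.0
time_s: 1.77
ee_pos: [0.545, -0.1844, 0.2782]
ee_rot: [0.908, 0.419, -0.0, -0.0]
ft_force: [-0.2, -0.2, -0.4]
gripper_width: 0.0703
grip_force: 0.0
time_s: 2.18
ee_pos: [0.545, -0.1845, 0.2783]
ee_rot: [0.744, 0.668, -0.0, -0.0]
ft_force: [-0.4, -0.4, -0.1]
gripper_width: 0.0697
grip_force: 0.0
time_s: 2.6
ee_pos: [0.5449, -0.1846, 0.2783]
ee_rot: [0.513, 0.858, -0.0, -0.0]
ft_force: [0.4, -0.2, 0.3]
gripper_width: 0.07
grip_force: 0.0
time_s: 3.02
ee_pos: [0.5449, -0.1846, 0.2783]
ee_rot: [0.27, 0.963, 0.0, -0.0]
ft_force: [-0.6, -0.7, -0.2]
gripper_width: 0.0701
grip_force: 0.0
time_s: 3.18
ee_pos: [0.545, -0.1846, 0.2784]
ee_rot: [0.274, 0.962, 0.0, -0.0]
ft_force: [0.7, -0.5, 0.2]
gripper_width: 0.0703
grip_force: 0.0
[ 0.545  -0.1846  0.2784] psi 148.15 j [-23.  20.  86.   0.  74. -81.]
```

View pics/w1.png

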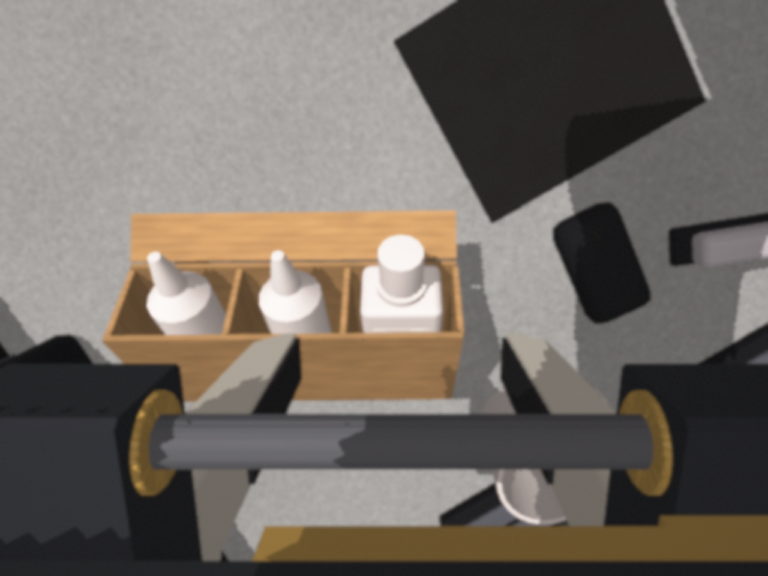

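The wrist view shows the gel bottle in the right-hand cell, with its cap-end disc centred at (402,250), radius about 23 px. The cap side runs down to about (402,293). The top board's front edge runs from (107,338) to (463,335).

```bash
python3 - <<'E'
from h import *
for n,p,z in[("topL",(107,338),.131),("topR",(463,335),.131),("floL",(132,262),.085),("floR",(457,259),.085),("capend",(402,250),.130),("padA",(395,41),.003),("padB",(493,221),.003),("padC",(707,98),.003)]:
    print(n,onz(W('w1',*p),z).round(4))
# cross wrist cap middle ray with scene
print(rays2(W('w1',402,262),ray('scene',143+268/4,232+35/4)),rays2(W('w1',402,262),ray('side',260+127/4,130+138/4)))
print(rays2(W('w1',402,250),ray('side',260+130/4,130+140/4)))
E
python3 nudge.py '[[[0.03,0,0],0,0.07],[[0.03,0,0],0,0.07],[[0,0,0],0,0.07]]' | grep ee_pos
python3 -c "
from h import *
snap('w2')
im=cv2.imread('pics/w2.png');g=cv2.cvtColor(im,6);m=((g>150)&(cv2.cvtColor(im,cv2.COLOR_BGR2HSV)[:,:,1]<45)).astype('uint8')
# cap-end ellipse: matched by Hough circles in the expected window
for k in('w1','w2'):
    im=cv2.imread(f'pics/{k}.png');g=cv2.medianBlur(cv2.cvtColor(im,6),5)
    print(k,cv2.HoughCircles(g,cv2.HOUGH_GRADIENT,1.5,20,param1=80,param2=22,minRadius=17,maxRadius=32))
"
```

```text
topL [ 0.4829 -0.3711  0.131 ]
topR [ 0.6038 -0.173   0.131 ]
floL [ 0.447 -0.351  0.085]
floR [ 0.5687 -0.1512  0.085 ]
capend [ 0.5353 -0.1772  0.13  ]
padA [ 0.4084 -0.1045  0.003 ]
padB [ 0.5749 -0.1084  0.003 ]
padC [0.5797 0.0896 0.003 ]
(array([ 0.54443839, -0.18348605,  0.11317435]), np.float64(0.0011709537830166803)) (array([ 0.54231934, -0.18186147,  0.12545543]), np.float64(0.0006819058581940267))
(array([ 0.53544313, -0.17695219,  0.13121515]), np.float64(0.0006482750564615091))
ee_pos: [0.4909, -0.151, 0.2784]
[ 0.4909 -0.151   0.2784] psi 148.19 j [-22.  13.  95.   0.  72. -80.]
w1 [[[401.25     275.25      22.7     ]
  [287.25     290.25      31.099998]
  [395.25     252.75      17.6     ]
  [519.75     486.75      17.9     ]
  [162.75     411.75      22.7     ]
  [639.75     408.75      18.95    ]
  [180.75     291.75      27.8     ]
  [428.25     288.75      26.15    ]
  [315.75     311.25      27.8     ]
  [570.75     236.25      18.05    ]
  [204.75     293.25      25.85    ]
  [141.75     465.75      31.099998]
  [651.75     477.75      18.8     ]
  [371.25     284.25      22.7     ]
  [171.75     273.75      21.2     ]
  [486.75     492.75      17.75    ]
  [ 60.75     365.25      29.45    ]
  [597.75     294.75      27.65    ]
  [546.75     363.75      22.7     ]]]
w2 [[[404.25     356.25      29.45    ]
  [509.25     495.75      24.35    ]
  [296.25     381.75      24.5     ]
  [149.25     477.75      17.6     ]
  [164.25     413.25      24.2     ]
  [200.25     372.75      17.6     ]
  [398.25     396.75      31.099998]
  [639.75     410.25      21.05    ]
  [651.75     477.75      18.8     ]
  [315.75     372.75      22.85    ]
  [426.75     359.25      29.45    ]
  [531.75     539.25      29.3     ]
  [591.75     299.25      22.7     ]
  [177.75     440.25      29.45    ]
  [417.75     377.25      17.6     ]
  [555.75     269.25      22.85    ]]]
```

```bash
python3 nudge.py '[[[-0.03,0.0008,0],-0.007,0.06],[[-0.03,0.0008,0],0,0.06],[[0,0,0.035],0,0.06],[[0,0,0.035],0,0.06],[[0,0,0.035],0,0.06]]' | egrep 'pos|force'
python3 nudge.py '[[[0,0,0.035],0,0.06],[[0,0,0.025],0,0.06],[[0,0,0.01],0,0.06],[[0,0,0],0,0.06]]'
python3 -c "
from h import *
snap('w3')
print(delta([.5427,-.1812,.103]))
for n in('side','scene'):
    u,v=map(int,proj(n,np.array([.5427,-.1812,.12])));im=bot.capture(n)[v-30:v+30,u-40:u+40,::-1];cv2.imwrite(f'pics/g_{n}.png',cv2.resize(im,(400,300),interpolation=2))
cv2.imwrite('pics/g.png',np.hstack([cv2.imread('pics/g_side.png'),cv2.imread('pics/g_scene.png')]))
"
```

```text
ee_pos: [0.5469, -0.1837, 0.1722]
ft_force: [-0.5, 0.2, 0.6]
grip_force: 0.0
time_s: 4.28
ee_pos: [0.5455, -0.183, 0.1015]
ee_rot: [0.27, 0.963, 0.0, -0.002]
ft_force: [0.3, -0.4, 0.5]
gripper_width: 0.0603
grip_force: 0.0
[ 0.5455 -0.183   0.1015] psi 148.62 j [-23.  31.  96.  -0.  53. -82.]
[ 0.0042434  -0.00012176  0.00052472]
```

View pics/g.png

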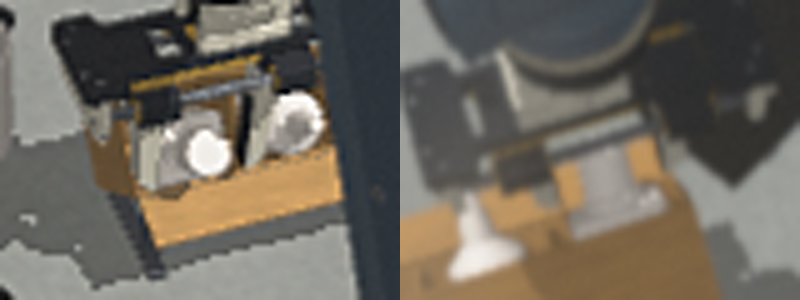

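The fingers straddle the cap in both views, so I'll close and start the pull.

```bash
python3 nudge.py '[[[0.004,0,0],0,0.06],[[0,0,0],0,0.02],[[0,0,0],0,0.02],[[0,0,0],0,0.02],[[0,0,0],0,0.02]]' 60 | egrep 'pos|force|width'
python3 nudge.py '[[[0,0,0],0,0.02],[[0.008,0,-0.0067],0,0.02],[[0.008,0,-0.0067],0,0.02],[[0.008,0,-0.0067],0,0.02],[[0.008,0,-0.0067],0,0.02]]' | egrep 'pos|force|width'
python3 nudge.py '[[[0.015,0,-0.0128],0,0.02],[[0.015,0,-0.0128],0,0.02],[[0.015,0,-0.0128],0,0.02],[[0.015,0,-0.0128],0,0.02],[[0.005,0,-0.005],0,0.02]]' | egrep 'time|pos|force|width'
python3 -c "
from h import *
s=bot.state();print(s['wrist_torque'],delta([.5427,-.1812,.103]))
o=[]
for n in('side','scene'):
    u,v=map(int,proj(n,s['ee_pos']));im=bot.capture(n)[v-45:v+45,u-60:u+60,::-1];o.append(cv2.resize(im,(400,300),interpolation=2))
cv2.imwrite('pics/g2.png',np.hstack(o))
"
```

```text
ee_pos: [0.5428, -0.181, 0.1041]
ft_force: [-0.3, -0.5, -0.7]
gripper_width: 0.038
grip_force: 0.0
ee_pos: [0.5144, -0.1638, 0.1313]
ft_force: [1.1, -0.9, -1.8]
gripper_width: 0.0288
grip_force: 60.0
time_s: 5.68
ee_pos: [0.4581, -0.1294, 0.1883]
ft_force: [0.1, 0.8, -2.4]
gripper_width: 0.029
grip_force: 60.0
[ 0.07108054 -0.05344829  0.00657125] [-0.09919979 -0.00030291  0.08532756]
```

View pics/g2.png

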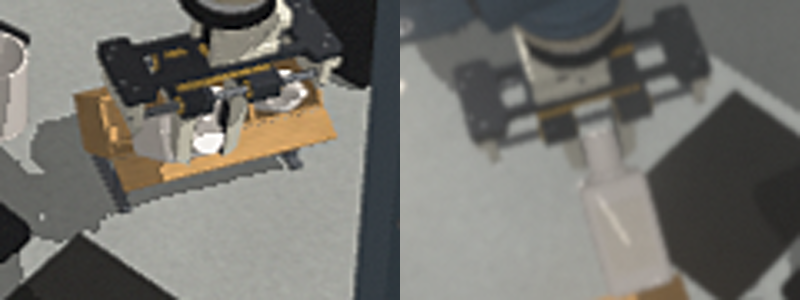

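The bottle is out and hanging from the cap: Fz is -2.4 N, about its weight, and the tilt is still about 40°. Next I'll lift it, carry it over the pad and turn the cap towards the warmer heading.

```bash
python3 nudge.py '[[[0,0,-0.03],0,0.02],[[0,0,-0.03],0,0.02],[[0.0075,0.033,-0.01],0,0.02],[[0.0075,0.033,0],0,0.02],[[0.0075,0.033,0],0,0.02]]' | egrep 'pos|force|width'
python3 nudge.py '[[[0.0075,0.033,0],0,0.02],[[0,0,0],0.12,0.02],[[0,0,0],0.12,0.02],[[0,0,0],0.12,0.02],[[0,0,0],0.12,0.02]]' | egrep 'pos|force|width'
python3 nudge.py '[[[0,0,0],0.12,0.02],[[0,0,0],0.12,0.02],[[0,0,0],0.12,0.02],[[0,0,0],0.12,0.02],[[0,0,0],0.12,0.02]]' | egrep 'pos|force|width'
python3 nudge.py '[[[0,0,0],0.12,0.02],[[0,0,0],0.12,0.02],[[0,0,0],0.12,0.02],[[0,0,0],0.12,0.02],[[0,0,0],0.12,0.02]]' | egrep 'pos|force|width'
python3 nudge.py '[[[0,0,0],0.12,0.02],[[0,0,0],0.045,0.02],[[0,0,0.04],0,0.02],[[0,0,0.04],0,0.02],[[0,0,0],0,0.02]]' | egrep 'time|pos|force|width'
python3 -c "
from h import *
snap('w4');s=bot.state();p=s['ee_pos'];print(s['wrist_torque'])
o=[]
for n in('side','scene'):
    u,v=map(int,proj(n,p));print(n,u,v);im=bot.capture(n)[v-30:v+60,u-60:u+60,::-1];o.append(cv2.resize(im,(400,300),interpolation=2))
cv2.imwrite('pics/g3.png',np.hstack(o))
"
```

```text
ee_pos: [0.4928, -0.0335, 0.2568]
ft_force: [0.8, -0.0, -1.9]
gripper_width: 0.0289
grip_force: 60.0
ee_pos: [0.503, -0.0021, 0.2557]
ft_force: [-0.7, 0.2, -2.7]
gripper_width: 0.0289
grip_force: 60.0
ee_pos: [0.5031, -0.0023, 0.2557]
ft_force: [0.2, 0.8, -1.9]
gripper_width: 0.0288
grip_force: 60.0
ee_pos: [0.5031, -0.0023, 0.2558]
ft_force: [-0.2, -0.9, -1.6]
gripper_width: 0.029
grip_force: 60.0
time_s: 7.87
ee_pos: [0.4994, -0.002, 0.1701]
ft_force: [-1.2, -0.0, -4.2]
gripper_width: 0.0286
grip_force: 60.0
[ 0.4994 -0.002   0.1701] psi 42.94 j [ -6.  19. 104.   0.  58.  41.]
[ 0.06444572 -0.13838735 -0.02734209]
side 267 193
scene 238 180
```

View pics/g3.png

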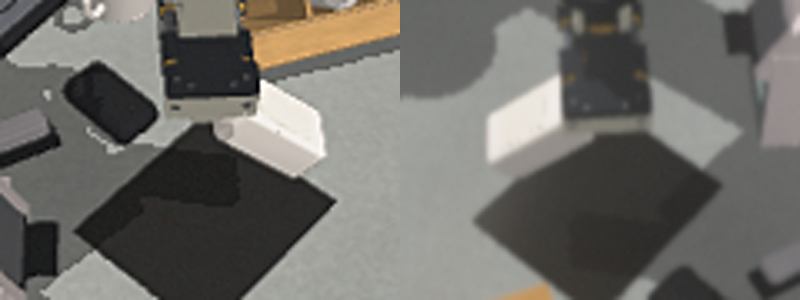

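```bash
python3 nudge.py '[[[0,0,0.04],0,0.02],[[0,0,0.02],0,0.02],[[0,0,0.015],0,0.02],[[0,0,0.006],0,0.02],[[0,0,0],0,0.02]]' | egrep 'pos|force|width'
python3 nudge.py '[[[0,0,0.004],0,0.02],[[0,0,0],0,0.02]]' | egrep 'pos|ft_'
python3 nudge.py '[[[0,0,0.004],0,0.02],[[0,0,0],0,0.02]]' | egrep 'pos|ft_'
python3 nudge.py '[[[0,0,0.004],0,0.02],[[0,0,0],0,0.02]]' | egrep 'pos|ft_'
```

```text
ee_pos: [0.5036, -0.0023, 0.0963]
ft_force: [0.5, 0.5, -2.0]
gripper_width: 0.0291
grip_force: 60.0
ee_pos: [0.5037, -0.0023, 0.0927]
ft_force: [0.6, -0.1, -2.7]
ee_pos: [0.503, -0.0022, 0.0879]
ft_force: [0.1, 0.3, -2.2]
ee_pos: [0.5026, -0.0022, 0.0833]
ft_force: [0.3, -0.2, -2.6]
```

```bash
for i in 1 2 3 4; do :; done
python3 nudge.py '[[[0,0,0.003],0,0.02],[[0,0,0],0,0.02]]' | egrep 'pos|ft_'
python3 nudge.py '[[[0,0,0.003],0,0.02],[[0,0,0],0,0.02]]' | egrep 'pos|ft_'
python3 nudge.py '[[[0,0,0.003],0,0.02],[[0,0,0],0,0.02]]' | egrep 'pos|ft_'
```

```text
ee_pos: [0.5036, -0.0021, 0.0809]
ft_force: [1.0, 2.6, 4.4]
ee_pos: [0.5048, -0.0018, 0.0788]
ft_force: [3.8, 5.5, 10.9]
ee_pos: [0.5056, -0.0018, 0.0763]
ft_force: [5.9, 6.5, 12.1]
```

Contact came at z≈0.081, as predicted for 40°. I'll ease the grip and lower along the arc.

```bash
python3 nudge.py '[[[0.004,0,0],0,0.02],[[0.009,0,0.010],0,0.02],[[0.0066,0,0.0085],0,0.02],[[0,0,0],0,0.02]]' 15 | egrep 'pos|force|width'
python3 nudge.py '[[[0.0058,0,0.009],0,0.02],[[0,0,0],0,0.02],[[0.005,0,0.0096],0,0.02],[[0,0,0],0,0.02]]' | egrep 'pos|force|width'
python3 nudge.py '[[[0.0042,0,0.0099],0,0.02],[[0,0,0],0,0.02],[[0.0033,0,0.0104],0,0.02],[[0,0,0],0,0.02]]' | egrep 'pos|force|width'
python3 -c "
from h import *
s=bot.state();p=s['ee_pos'];print(s['wrist_torque'])
o=[]
for n in('side','scene'):
    u,v=map(int,proj(n,p));print(n,u,v);im=bot.capture(n)[v-45:v+45,u-60:u+60,::-1];o.append(cv2.resize(im,(400,300),interpolation=2))
cv2.imwrite('pics/g4.png',np.hstack(o))
"
```

```text
ee_pos: [0.5174, 0.0118, 0.0548]
ft_force: [1.4, 0.6, 1.6]
gripper_width: 0.0297
grip_force: 15.0
ee_pos: [0.5248, 0.0188, 0.0362]
ft_force: [1.2, -0.1, 0.7]
gripper_width: 0.0297
grip_force: 15.0
ee_pos: [0.5302, 0.0239, 0.0157]
ft_force: [1.1, 0.8, 0.0]
gripper_width: 0.0295
grip_force: 15.0
[-0.01941818 -0.16224382  0.04993219]
side 253 225
scene 251 207
```

View pics/g4.png

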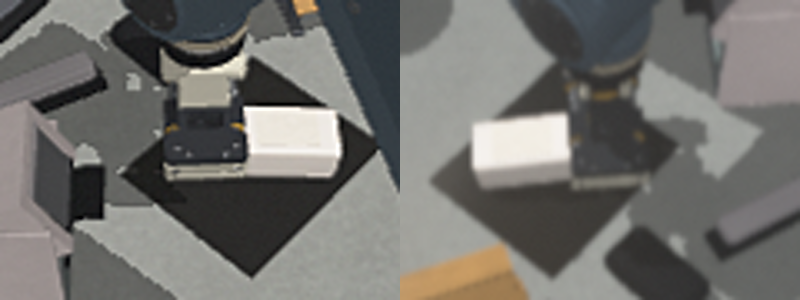

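The bottle now lies nearly flat on the pad, broad side up, with its base at about (340,140) in the side half. I'll finish the last few mm and release.

```bash
python3 nudge.py '[[[0.0015,0,0.004],0,0.02],[[0,0,0],0,0.02],[[0.001,0,0.003],0,0.02],[[0,0,0],0,0.02]]' 8 | egrep 'pos|ft_'
python3 nudge.py '[[[0,0,0.001],0,0.02],[[0,0,0],0,0.02],[[0,0,0],0,0.05],[[0,0,0],0,0.05],[[0,0,0],0,0.05]]' | egrep 'pos|ft_|width'
python3 nudge.py '[[[0,0,0],0,0.08],[[0,0,0],0,0.08],[[0,0,-0.01],0,0.08],[[0,0,-0.04],0,0.08],[[0,0,-0.04],0,0.08]]' | egrep 'pos|ft_|width'
python3 nudge.py '[[[0,0,-0.04],0,0.08],[[0,0,-0.04],0,0.08],[[-0.03,0,-0.04],0,0.08],[[0,0,0],0,0.08],[[0,0,0],0,0.08]]' | egrep 'time|pos|ft_|width'
python3 -c "
from h import *
snap('w5')
im=cv2.imread('pics/w5.png');hsv=cv2.cvtColor(im,cv2.COLOR_BGR2HSV)
m=((hsv[:,:,2]>140)&(hsv[:,:,1]<50)).astype('uint8')
for c in cv2.findContours(m,0,2)[0]:
    if cv2.contourArea(c)>3000:print(cv2.boundingRect(c),cv2.contourArea(c),cv2.minAreaRect(c))
"
```

```text
ee_pos: [0.5324, 0.0254, 0.0099]
ft_force: [0.0, 0.2, -0.7]
ee_pos: [0.5324, 0.0253, 0.0094]
ft_force: [1.5, 0.4, 0.8]
gripper_width: 0.0449
ee_pos: [0.5311, 0.0254, 0.0998]
ft_force: [-0.4, -0.5, 1.1]
gripper_width: 0.0771
time_s: 12.12
ee_pos: [0.5143, 0.0079, 0.2149]
ft_force: [-0.4, -0.6, -1.1]
gripper_width: 0.08
[0.5143 0.0079 0.2149] psi 42.91 j [ -4.  17. 100.  -0.  63.  43.]
(226, 469, 374, 92) 21259.0 ((412.5, 514.5), (91.0, 373.0), 90.0)
(68, 70, 372, 344) 56566.5 ((299.67938232421875, 306.1900634765625), (325.9210205078125, 353.6653137207031), 34.36123275756836)
(450, 0, 318, 412) 61702.0 ((655.9639892578125, 211.79379272460938), (344.6084899902344, 346.53765869140625), 66.03751373291016)
(0, 0, 80, 133) 5295.5 ((39.5, 66.0), (132.0, 79.0), 90.0)
```

View pics/w5.png

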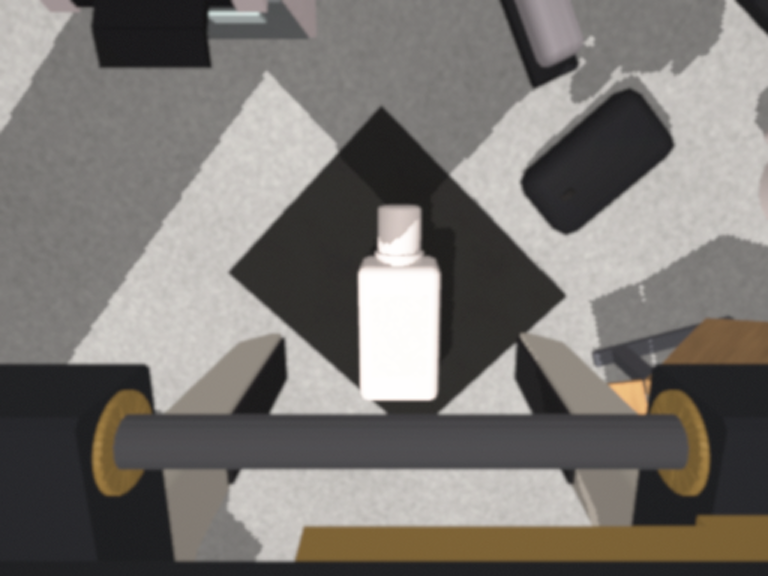

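The bottle lies broad side down on the pad: base at (399,400), cap end at (400,206), sides at x = 359 and 440. The black lip shows at x 93–212 with its front edge at y=67, parallel to the image x axis. I'll measure both from this picture.

Run:
```python
from h import *
for n,p,z in[("baseTop",(399,399),.045),("capend",(400,206),.030),("bodyL",(359,330),.04),("bodyR",(440,330),.04)]:
    print(n,onz(W('w5',*p),z).round(4))
B=lambda x,y:(263+(x-400)/4,128+y/4);D=lambda x,y:(127+(x-400)/4,207+(y-300)/4)
wl,wr=W('w5',98,67),W('w5',210,67)
for n,r,s,e in(("L",wl,(449,103),(788,454)),("R",wr,(452,153),(788,390))):
    print(n,rays2(r,ray('scene',*B(*s)))[0].round(4),rays2(r,ray('side',*D(*e)))[0].round(4),onz(r,.123).round(4))
im=cv2.imread('pics/w5.png')
print([tuple(im[y,152]) for y in range(0,80,6)])
p=np.load('pics/w5.npy');m=bot.camera_model('wrist');print('dist',m.get('dist'))
```

```text
baseTop [ 0.44   -0.0597  0.045 ]
capend [0.5407 0.0328 0.03  ]
bodyL [ 0.458  -0.0045  0.04  ]
bodyR [ 0.4969 -0.0465  0.04  ]
L [0.4957 0.1951 0.1101] [0.4985 0.1859 0.1254] [0.4977 0.1869 0.123 ]
R [0.533  0.1511 0.1162] [0.5343 0.1477 0.1256] [0.5336 0.1483 0.123 ]
[(np.uint8(29), np.uint8(26), np.uint8(27)), (np.uint8(29), np.uint8(27), np.uint8(28)), (np.uint8(28), np.uint8(26), np.uint8(26)), (np.uint8(28), np.uint8(26), np.uint8(28)), (np.uint8(29), np.uint8(26), np.uint8(27)), (np.uint8(28), np.uint8(26), np.uint8(26)), (np.uint8(29), np.uint8(26), np.uint8(27)), (np.uint8(28), np.uint8(26), np.uint8(26)), (np.uint8(29), np.uint8(27), np.uint8(27)), (np.uint8(29), np.uint8(26), np.uint8(27)), (np.uint8(28), np.uint8(26), np.uint8(27)), (np.uint8(50), np.uint8(50), np.uint8(51)), (np.uint8(121), np.uint8(123), np.uint8(126)), (np.uint8(123), np.uint8(125), np.uint8(127))]
dist None
```

Bottle length 137 mm, width 57 mm and bearing 42.6° all match. Now two closer wrist views of the mouth, measured by masks.

```bash
python3 nudge.py '[[[0.007,-0.0385,-0.012],0,0.08],[[0.007,-0.0385,-0.012],0,0.08],[[0.007,-0.0385,-0.012],0,0.08],[[0,0,0],0,0.08],[[0,0,0],0,0.08]]' | egrep 'pos|ft_'
cat > lip.py <<'E'
import sys;from h import *
n=sys.argv[1];snap(n)
g=cv2.cvtColor(cv2.imread(f'pics/{n}.png'),6)
m=(g<50).astype('uint8');m[360:]=0
for c in cv2.findContours(m,0,2)[0]:
    if cv2.contourArea(c)>2500:
        print(cv2.boundingRect(c),cv2.approxPolyDP(c,4,True)[:,0].tolist())
        x,y,w,h=cv2.boundingRect(c);u=x+w//2;print(u,[int(g[k,u]) for k in range(max(0,y-120),min(575,y+h+10),5)],'from',max(0,y-120))
E
python3 lip.py w6
python3 nudge.py '[[[-0.03,0,0],0,0.08],[[-0.03,0,0],0,0.08],[[0,0,0],0,0.08],[[0,0,0],0,0.08]]'| egrep 'time'
python3 lip.py w7
```

```text
ee_pos: [0.4499, 0.1085, 0.2479]
ft_force: [1.6, -0.7, -0.1]
[0.4499 0.1085 0.2479] psi 43.14 j [  8.   9. 105.   0.  66.  55.]
(389, 141, 299, 219) [[389, 287], [464, 359], [501, 359], [505, 280], [528, 265], [529, 231], [557, 225], [577, 232], [573, 269], [595, 287], [589, 359], [628, 359], [687, 310], [535, 141]]
538 [120, 119, 121, 122, 121, 122, 122, 119, 119, 121, 119, 120, 119, 121, 122, 123, 122, 122, 123, 122, 122, 120, 122, 120, 77, 31, 31, 31, 29, 30, 30, 30, 31, 30, 30, 30, 29, 30, 30, 29, 31, 44, 154, 234, 238, 241, 244, 246, 247, 249, 241, 248, 185, 215, 251, 253, 253, 253, 253, 253, 253, 253, 253, 194, 136, 136, 136, 134, 115, 58] from 21
(661, 126, 107, 128) [[767, 126], [749, 131], [662, 203], [664, 217], [687, 247], [699, 253], [710, 250], [767, 208]]
714 [127, 130, 133, 135, 139, 140, 141, 140, 141, 143, 188, 224, 225, 225, 225, 226, 226, 227, 218, 124, 85, 175, 181, 190, 193, 185, 183, 187, 165, 119, 99, 28, 27, 32, 33, 36, 39, 40, 41, 41, 39, 39, 36, 40, 39, 39, 40, 39, 37, 124, 197, 193] from 6
(341, 57, 136, 62) [[341, 58], [343, 66], [361, 70], [364, 118], [45
[... 413 characters left out ...]
, [600, 207], [589, 327], [578, 335], [549, 335], [573, 345], [695, 237]]
540 [114, 116, 116, 115, 116, 116, 116, 113, 114, 114, 114, 80, 30, 28, 28, 28, 27, 26, 27, 28, 29, 28, 28, 27, 29, 29, 28, 28, 28, 71, 151, 154, 187, 235, 239, 241, 243, 244, 227, 238, 173, 235, 252, 252, 252, 252, 251, 252, 251, 251, 252, 251, 251, 251, 252, 252, 251, 251, 252, 250, 251, 252, 252, 252, 252, 252, 220, 88, 130, 130, 130, 131, 126, 98] from 0
(668, 37, 100, 136) [[767, 37], [668, 122], [670, 133], [696, 168], [718, 169], [767, 131]]
718 [119, 73, 26, 29, 146, 170, 173, 176, 176, 180, 178, 174, 176, 122, 108, 59, 24, 29, 32, 34, 37, 37, 39, 39, 38, 37, 33, 41, 37, 37, 37, 37, 36, 35, 73, 179, 183] from 0
```

```bash
python3 nudge.py '[[[0.035,0,0],0,0.08],[[0.035,0,0],0,0.08],[[0.035,0,0],0,0.08],[[0,0,0],0,0.08],[[0,0,0],0,0.08]]'| egrep 'time'
python3 lip.py w8 | head -3; python3 lip.py w8 | grep -A1 '^(3[0-9][0-9], [0-9]*, 1'
python3 - <<'E'
from h import *
for n,p in(("mouth",(408,64)),("lipL",(361,70)),("lipR",(454,69)),("lipend",(408,118)),("jL",(341,62)),("jR",(475,62))):print(n,onz(W('w6',*p),.125).round(4))
E
```

```text
time_s: 13.43
[0.4846 0.1387 0.2472] psi 43.04 j [11. 14. 99.  0. 67. 58.]
(389, 200, 290, 160) [[389, 338], [410, 359], [499, 359], [502, 329], [522, 320], [523, 288], [549, 281], [570, 289], [567, 324], [587, 342], [588, 359], [678, 359], [530, 200]]
534 [128, 123, 124, 124, 125, 128, 127, 125, 123, 124, 127, 126, 126, 126, 126, 128, 129, 126, 128, 128, 125, 125, 124, 126, 100, 37, 32, 31, 31, 31, 31, 31, 33, 31, 32, 31, 34, 42, 34, 32, 31, 126, 200, 246, 248, 249, 250, 251, 252, 252, 234, 196, 140, 141, 139, 118, 62, 29] from 80
(353, 148, 117, 56) [[469, 148], [353, 151], [362, 156], [363, 202], [446, 203], [448, 155]]
411 [200, 200, 199, 199, 199, 201, 202, 203, 201, 160, 156, 156, 158, 135, 82, 77, 77, 77, 77, 77, 77, 76, 76, 78, 70, 28, 28, 29, 29, 27, 26, 29, 28, 28, 28, 48, 131, 130] from 28
mouth [0.5367 0.185  0.125 ]
lipL [0.5176 0.2011 0.125 ]
lipR [0.5515 0.1656 0.125 ]
lipend [0.517  0.1665 0.125 ]
jL [0.5134 0.2115 0.125 ]
jR [0.5615 0.16   0.125 ]
```

Run:
```python
from h import *
for a,b in(((408,64),(405,152)),((361,69),(362,155)),((454,68),(448,155)),((364,118),(363,202)),((452,118),(446,203))):
    X,g=rays2(W('w6',*a),W('w8',*b));print(X.round(4),round(g,4))
print(onz(W('w8',405,152),.125),onz(W('w8',405,203),.125))
u=np.array([np.cos(.7487),np.sin(.7487),0])
print('to grasp',delta([.440+.022*.736,-.0597+.022*.677,.12]))
```

```text
[0.5368 0.1849 0.1255] 0.0003
[0.5188 0.2018 0.1195] 0.0015
[0.552  0.1662 0.1236] 0.0004
[0.5009 0.1836 0.1255] 0.0004
[0.5325 0.1494 0.1299] 0.0005
[0.53685853 0.1847691  0.125     ] [0.51664845 0.1658705  0.125     ]
to grasp [-0.14405705  0.11497624  0.12792588]
```

The mouth triangulates to (0.537, 0.185, 0.1255), against a given z of 0.125. Next I'll go to the second grasp, across the narrow sides near the base.

```bash
python3 nudge.py '[[[-0.0294,0.023,0],0,0.085],[[-0.0294,0.023,0],0,0.085],[[-0.0294,0.023,0],0,0.085],[[-0.0294,0.023,0],0,0.085],[[-0.0294,0.023,0],0,0.085]]'| egrep 'time|pos'
python3 nudge.py '[[[0,0,0.03],0,0.085],[[0,0,0.035],0,0.085],[[0,0,0.035],0,0.085],[[0,0,0],0,0.085]]'| egrep 'time|pos'
python3 - <<'E'
from h import *
print(delta([.440+.019*.736,-.0597+.019*.677,.012]).round(4))
E
```

```text
time_s: 13.95
ee_pos: [0.4532, -0.0485, 0.2488]
time_s: 14.28
ee_pos: [0.4507, -0.0467, 0.144]
[0.0029 0.0033 0.132 ]
```

```bash
python3 nudge.py '[[[0.002,0.0025,0.038],0,0.085],[[0,0,0.04],0,0.085],[[0,0,0.04],0,0.085],[[0,0,0.011],0,0.085],[[0,0,0],0,0.085]]'| egrep 'time|pos|ft'
python3 nudge.py '[[[0,0,0.002],0,0.05],[[0,0,0],0,0.05],[[0,0,0],0,0.05],[[0,0,0],0,0.05],[[0,0,0],0,0.05]]' 10 | egrep 'time|pos|force|width'
python3 nudge.py '[[[0,0,0],0,0.05],[[0,0,0],0,0.05],[[0,0,0],0,0.05]]' | egrep 'time|pos|force|width'
python3 -c "
from h import *
print(delta([.440+.019*.736,-.0597+.019*.677,.012]).round(4))"
```

```text
time_s: 14.7
ee_pos: [0.4565, -0.047, 0.0185]
ft_force: [0.2, 0.3, -0.4]
time_s: 15.12
ee_pos: [0.4579, -0.047, 0.0185]
ft_force: [-2.3, 1.0, 0.9]
gripper_width: 0.0565
grip_force: 1.1
time_s: 15.37
ee_pos: [0.4579, -0.047, 0.0185]
ft_force: [-2.5, 1.3, 11.5]
gripper_width: 0.0563
grip_force: 10.0
[-0.0027 -0.0028  0.0065]
```

```bash
python3 nudge.py '[[[0,0,0],0,0.075],[[0,0,0],0,0.075],[[0,0,0],0,0.075],[[0,0,0],0,0.075]]'| egrep 'pos|force|width'
python3 nudge.py '[[[-0.002,-0.0025,0.004],0,0.075],[[0,0,0],0,0.075],[[0,0,0],0,0.075]]'| egrep 'pos|force|width'
python3 -c "
from h import *
s=bot.state();print(np.degrees(s['joints']).round(1),s['tau'].round(1),s['qvel'].round(3),s['wrist_torque'])"
```

```text
ee_pos: [0.4576, -0.047, 0.0176]
ft_force: [-1.4, 0.4, 0.7]
gripper_width: 0.0742
grip_force: 0.0
ee_pos: [0.454, -0.0465, 0.0133]
ft_force: [0.2, 0.3, 0.1]
gripper_width: 0.0751
grip_force: 0.0
[-11.7  30.5 116.1   0.   33.5  35.3] [  0.  -46.7 -15.3   0.   -0.1  -0. ] [-0.    -0.003 -0.008 -0.     0.003  0.   ] [ 0.04375541 -0.03201335  0.00054464]
```

```bash
python3 nudge.py '[[[0,0,0],0,0.05],[[0,0,0],0,0.05],[[0,0,0],0,0.05],[[0,0,0],0,0.05],[[0,0,0],0,0.05]]' 12 | egrep 'pos|force|width'
python3 nudge.py '[[[0,0,0],0,0.05],[[0,0,0],0,0.05]]' | egrep 'pos|force|width'
python3 nudge.py '[[[0.001,0,-0.008],0,0.05],[[0.002,0,-0.008],0,0.05],[[0,0,0],0,0.05]]' | egrep 'pos|force|width'
python3 -c "
from h import *
s=bot.state();print(s['wrist_torque'])"
```

```text
ee_pos: [0.4545, -0.0466, 0.0136]
ft_force: [1.0, -1.2, -0.2]
gripper_width: 0.0559
grip_force: 12.0
ee_pos: [0.4546, -0.0466, 0.0136]
ft_force: [0.6, -0.8, -0.7]
gripper_width: 0.0561
grip_force: 12.0
ee_pos: [0.4576, -0.0444, 0.0311]
ft_force: [1.0, 0.7, -1.6]
gripper_width: 0.0562
grip_force: 12.0
[-0.04659893 -0.02522154 -0.06104187]
```

```bash
python3 nudge.py '[[[0.005,0,-0.008],0,0.05],[[0,0,0],0,0.05],[[0.006,0,-0.008],0,0.05],[[0.0055,0,-0.008],0,0.05],[[0,0,0],0,0.05]]' | egrep 'pos|force|width'
python3 nudge.py '[[[0,0,0],0,0.05],[[0,0,0],0,0.05],[[0,0,-0.02],0,0.05],[[0,0,-0.03],0,0.05],[[0,0,0],0,0.05]]' 50 | egrep 'time|pos|force|width'
python3 -c "
from h import *
snap('w9');print(bot.state()['wrist_torque'])
g=cv2.cvtColor(cv2.imread('pics/w9.png'),6);print([int(g[y,400]) for y in range(150,420,5)])
s=bot.state();u,v=map(int,proj('side',s['ee_pos']));a=bot.capture('side')[v-45:v+45,u-60:u+60,::-1];cv2.imwrite('pics/s9.png',cv2.resize(a,(400,300),interpolation=2))
# predicted rows for cap end centre, lower edge, and shoulder top at several tilts
R=Rn.from_quat(s['ee_rot']).as_matrix();m=bot.camera_model('wrist');H=m['hand_eye']
def px(t,n,th):
    c,q=np.cos(th),np.sin(th);d=np.array([(t-.019)*c+(n-.0076)*q*1.0,0,-.019+(t-.019)*q-(n-.0076)*c])
    k=np.linalg.inv(H)@np.r_[d,1];return [round(float(1.5*(f*k[i]/k[2]+cc))) for i,(f,cc) in enumerate(((m['fx'],m['cx']),(m['fy'],m['cy'])))]
for th in(0,10,20,25,30,40,50):print(th,'capend top',px(.138,.015,np.radians(th)),'shoulder top',px(.1,.022,np.radians(th)),'base top',px(0,.022,np.radians(th)))
"
```

```text
ee_pos: [0.4704, -0.0328, 0.0552]
ft_force: [0.0, -0.8, -2.7]
gripper_width: 0.0559
grip_force: 12.0
time_s: 17.62
ee_pos: [0.4705, -0.0336, 0.107]
ft_force: [1.3, -1.1, -0.6]
gripper_width: 0.0556
grip_force: 50.0
[ 0.4705 -0.0336  0.107 ] psi 42.96 j [-10.  21. 112.   0.  47.  37.]
[-0.10822986  0.0335367   0.04822798]
[195, 195, 195, 195, 195, 195, 194, 194, 194, 182, 183, 187, 188, 187, 188, 188, 185, 187, 190, 188, 189, 185, 185, 185, 187, 188, 187, 181, 184, 180, 186, 189, 185, 186, 189, 187, 187, 181, 182, 185, 248, 253, 253, 251, 207, 180, 182, 185, 191, 201, 249, 252, 253, 139]
0 capend top [401, -61] shoulder top [401, 104] base top [401, 463]
10 capend top [401, -28] shoulder top [401, 104] base top [401, 461]
20 capend top [401, 9] shoulder top [401, 113] base top [401, 456]
25 capend top [401, 28] shoulder top [401, 120] base top [401, 452]
30 capend top [401, 47] shoulder top [401, 128] base top [401, 448]
40 capend top [401, 86] shoulder top [401, 148] base top [401, 438]
50 capend top [401, 124] shoulder top [401, 171] base top [401, 425]
```

```bash
python3 -c "
from h import *
g=cv2.cvtColor(cv2.imread('pics/w9.png'),6);
print([int(g[y,400]) for y in range(0,160,4)])
for y in range(0,200,15):print(y,[int(v) for v in g[y,290:520:10]])"
```

```text
[192, 192, 193, 193, 193, 193, 192, 193, 193, 194, 194, 192, 194, 193, 193, 194, 193, 193, 193, 193, 194, 190, 179, 194, 196, 196, 196, 196, 192, 164, 179, 185, 188, 191, 193, 195, 194, 195, 194, 195]
0 [192, 186, 185, 187, 43, 43, 130, 167, 176, 181, 188, 192, 190, 186, 179, 173, 162, 117, 115, 110, 112, 111, 111]
15 [186, 188, 167, 40, 43, 42, 129, 167, 175, 182, 188, 193, 191, 185, 180, 173, 162, 117, 117, 117, 115, 111, 111]
30 [190, 109, 41, 42, 42, 42, 127, 168, 176, 182, 188, 194, 192, 185, 179, 173, 160, 112, 112, 115, 116, 115, 114]
45 [51, 42, 41, 42, 40, 42, 125, 169, 176, 183, 189, 193, 191, 185, 180, 172, 159, 72, 115, 117, 117, 118, 117]
60 [43, 43, 43, 42, 44, 43, 120, 170, 177, 184, 189, 194, 191, 186, 179, 171, 158, 28, 32, 116, 111, 116, 115]
75 [43, 42, 44, 43, 43, 42, 114, 171, 177, 185, 190, 194, 191, 185, 179, 170, 156, 28, 29, 29, 107, 118, 115]
90 [43, 43, 43, 42, 43, 43, 94, 168, 175, 176, 181, 186, 184, 179, 174, 166, 150, 28, 29, 30, 28, 61, 121]
105 [44, 43, 44, 43, 43, 47, 164, 175, 181, 185, 190, 196, 193, 187, 182, 178, 169, 133, 29, 29, 29, 30, 29]
120 [44, 58, 171, 180, 180, 180, 180, 180, 179, 180, 179, 179, 179, 179, 179, 179, 178, 178, 178, 178, 174, 89, 28]
135 [44, 169, 188, 194, 194, 194, 193, 194, 194, 194, 193, 193, 193, 193, 193, 192, 192, 192, 192, 192, 192, 180, 44]
150 [44, 169, 187, 194, 194, 194, 195, 195, 195, 195, 195, 195, 194, 195, 195, 195, 194, 195, 194, 194, 192, 179, 58]
165 [43, 166, 187, 195, 195, 194, 195, 195, 195, 194, 194, 195, 194, 194, 194, 195, 195, 194, 195, 195, 191, 178, 40]
180 [43, 160, 186, 195, 195, 194, 194, 195, 195, 195, 195, 194, 195, 195, 195, 194, 193, 193, 193, 193, 190, 176, 32]
195 [43, 152, 185, 195, 189, 184, 183, 186, 184, 187, 182, 182, 183, 185, 189, 186, 187, 185, 188, 189, 189, 175, 28]
```

The masks show the bottle is still level (12 N held it rigidly). I'll lower to the height where 25° puts the cap on the pad, then ease the grip so it droops onto the pad.

```bash
python3 nudge.py '[[[0,0,0.03],0,0.05],[[0,0,0.02],0,0.05],[[0,0,0.001],0,0.05],[[0,0,0],0,0.05]]' 12 | egrep 'pos|force|width'
cat > cap.py <<'E'
from h import *
s=bot.state();im=bot.capture('wrist');g=cv2.cvtColor(im,cv2.COLOR_RGB2GRAY)
w=[(y,int((g[y,200:330]>95).sum())) for y in (2,10,20,30,40,50,60,70,80)]
print(s['ee_pos'].round(4),w,s['wrist_torque'].round(3),s['grip_force'],[int(v) for v in g[0:110:4,267]])
E
python3 cap.py
python3 nudge.py '[[[0,0,0],0,0.05],[[0,0,0],0,0.05],[[0,0,0],0,0.05]]' 7 | egrep 'ft_'; python3 cap.py
python3 nudge.py '[[[0,0,0],0,0.05],[[0,0,0],0,0.05],[[0,0,0],0,0.05]]' 5 | egrep 'ft_'; python3 cap.py
```

```text
ee_pos: [0.4674, -0.0331, 0.0512]
ft_force: [-0.6, -0.1, -1.8]
gripper_width: 0.0558
grip_force: 12.0
[ 0.4674 -0.0331  0.0512] [(2, 81), (10, 74), (20, 73), (30, 72), (40, 72), (50, 71), (60, 70), (70, 79), (80, 129)] [-0.118  0.026 -0.021] 11.999203115701675 [255, 255, 255, 255, 255, 255, 255, 255, 255, 255, 255, 255, 255, 255, 231, 254, 255, 255, 255, 241, 215, 221, 225, 227, 226, 227, 227, 226]
ft_force: [-0.1, 0.5, -1.7]
[ 0.4691 -0.0333  0.0533] [(2, 87), (10, 81), (20, 73), (30, 72), (40, 72), (50, 71), (60, 70), (70, 79), (80, 129)] [-0.038  0.029 -0.016] 6.999097913503647 [254, 253, 240, 255, 255, 255, 255, 255, 255, 255, 255, 255, 255, 255, 254, 254, 255, 255, 255, 243, 213, 220, 223, 226, 226, 226, 226, 226]
ft_force: [0.5, -0.0, -2.2]
[ 0.4688 -0.0332  0.0527] [(2, 15), (10, 6), (20, 48), (30, 57), (40, 58), (50, 58), (60, 58), (70, 58), (80, 61)] [-0.067 -0.042 -0.006] 4.999891743063927 [48, 37, 37, 162, 255, 255, 255, 255, 255, 255, 254, 230, 230, 230, 230, 230, 231, 231, 232, 232, 232, 220, 221, 230, 232, 232, 232, 232]
```

It drooped at 5 N. The cap end is now at row ~12 and 58 px wide, which means about 22–25°. I'll let it settle and tighten.

```bash
python3 nudge.py '[[[0,0,0],0,0.05],[[0,0,0],0,0.05],[[0,0,0],0,0.05]]' | egrep 'ft_'; python3 cap.py
python3 nudge.py '[[[0,0,0],0,0.05],[[0,0,0],0,0.05],[[0,0,-0.02],0,0.05],[[0,0,-0.03],0,0.05],[[0,0,0],0,0.05]]' 50 | egrep 'time|pos|force|width'; python3 cap.py
python3 -c "
from h import *
s=bot.state();m=bot.camera_model('wrist');H=m['hand_eye']
def px(t,n,th):
    c,q=np.cos(th),np.sin(th);d=np.array([(t-.019)*c-(n-.0076)*-q,0,-.019+(t-.019)*q-(n-.0076)*c])
    k=np.linalg.inv(H)@np.r_[d,1];return round(float(m['fy']*k[1]/k[2]+m['cy']),1)
for th in(18,20,22,24,26,28):print(th,px(.138,.015,np.radians(th)),px(.138,-.015,np.radians(th)),px(.106,.015,np.radians(th)))
"
```

```text
ft_force: [0.2, 0.7, -1.8]
[ 0.4688 -0.0332  0.0526] [(2, 14), (10, 6), (20, 8), (30, 48), (40, 56), (50, 56), (60, 56), (70, 56), (80, 57)] [ 0.036 -0.039  0.016] 5.000052899122238 [50, 55, 40, 38, 38, 152, 254, 254, 254, 241, 231, 231, 231, 231, 232, 232, 232, 232, 232, 233, 232, 232, 220, 225, 232, 233, 232, 232]
time_s: 19.42
ee_pos: [0.4708, -0.0336, 0.1063]
ft_force: [0.9, -0.9, -1.9]
gripper_width: 0.0557
grip_force: 50.0
[ 0.4708 -0.0336  0.1063] [(2, 64), (10, 49), (20, 31), (30, 70), (40, 68), (50, 59), (60, 55), (70, 56), (80, 56)] [-0.125 -0.07  -0.01 ] 49.99921202659607 [30, 30, 30, 31, 31, 84, 198, 198, 199, 199, 200, 200, 201, 201, 201, 201, 201, 201, 201, 203, 202, 202, 185, 192, 201, 202, 202, 202]
18 0.9 34.4 67.3
20 5.9 39.7 69.7
22 11.0 45.0 72.1
24 16.0 50.2 74.7
26 21.1 55.5 77.4
28 26.3 60.7 80.2
```

The tilt is about 25.5°. I'll carry it to the start of the chute line.

```bash
python3 nudge.py '[[[0,0,-0.035],0,0.05],[[0,0,-0.035],0,0.05],[[0,0,-0.035],0,0.05],[[0.0154,-0.0287,0],0,0.05],[[0.0154,-0.0287,0],0,0.05]]' | egrep 'pos|force'
python3 nudge.py '[[[0.0154,-0.0287,0],0,0.05],[[0.0154,-0.0287,0],0,0.05],[[0,0,0],0,0.05],[[0,0,0],0,0.05]]' | egrep 'time|pos|force'
python3 cap.py; python3 -c "
from h import *
print(delta([.4376,.0926,.2052]).round(4),Rn.from_quat(bot.state()['ee_rot']).as_euler('xyz',degrees=True))"
```

```text
ee_pos: [0.4527, 0.0297, 0.2083]
ft_force: [0.1, 0.1, -2.5]
grip_force: 50.0
time_s: 20.22
ee_pos: [0.4349, 0.0937, 0.2066]
ft_force: [0.4, -0.8, -2.2]
grip_force: 50.0
[0.4349 0.0937 0.2066] [(2, 23), (10, 19), (20, 27), (30, 100), (40, 110), (50, 130), (60, 130), (70, 130), (80, 130)] [-0.05   0.008 -0.003] 49.999433755874634 [28, 27, 27, 26, 27, 82, 195, 196, 197, 197, 198, 197, 197, 198, 198, 199, 199, 198, 199, 200, 199, 199, 182, 189, 199, 199, 200, 199]
[0.0016 0.0018 0.0016] [-1.79975944e+02  6.12927871e-02  4.30430448e+01]
```

```bash
python3 nudge.py '[[[0.0016,0.002,0.0014],0,0.05],[[0.0181,0,0.00845],0,0.05],[[0.0181,0,0.00845],0,0.05],[[0,0,0],0,0.05]]' | egrep 'pos|force'
python3 nudge.py '[[[0.0181,0,0.00845],0,0.05],[[0.0091,0,0.0042],0,0.05],[[0,0,0],0,0.05]]' | egrep 'pos|force'
python3 nudge.py '[[[0.0091,0,0.0042],0,0.05],[[0.0091,0,0.0042],0,0.05],[[0,0,0],0,0.05]]' | egrep 'time|pos|force'
python3 -c "
from h import *
print(delta([.527,.176,.1482]).round(4))"
```

```text
ee_pos: [0.4662, 0.117, 0.1876]
ft_force: [-0.9, 0.1, -1.6]
grip_force: 50.0
ee_pos: [0.485, 0.1353, 0.1754]
ft_force: [-0.9, 0.1, -3.3]
grip_force: 50.0
time_s: 21.1
ee_pos: [0.4985, 0.1484, 0.1676]
ft_force: [-0.6, -0.4, -3.9]
grip_force: 50.0
[ 0.0396 -0.0008  0.0194]
```

```bash
python3 nudge.py '[[[0.0091,-0.0003,0.0043],0,0.05],[[0.0091,0,0.0043],0,0.05],[[0,0,0],0,0.05]]' | egrep 'pos|force'
python3 nudge.py '[[[0.0091,0,0.0043],0,0.05],[[0.006,0,0.003],0,0.05],[[0,0,0],0,0.05]]' | egrep 'pos|force'
python3 nudge.py '[[[0.006,0,0.003],0,0.05],[[0,0,0],0,0.05],[[0,0,0],0,0.05]]' | egrep 'pos|force'
python3 -c "
from h import *
print(delta([.527,.176,.1482]).round(4),bot.state()['wrist_torque'])"
```

```text
ee_pos: [0.5118, 0.1615, 0.1589]
ft_force: [-0.5, -0.6, -2.6]
grip_force: 50.0
ee_pos: [0.5225, 0.1716, 0.1516]
ft_force: [0.1, 0.1, -2.8]
grip_force: 50.0
ee_pos: [0.5264, 0.1751, 0.1492]
ft_force: [0.1, 0.4, -2.7]
grip_force: 50.0
[ 0.0011 -0.0003  0.001 ] [-0.15904625  0.13466498  0.04125782]
```

```bash
python3 nudge.py '[[[0.003,0,0.0025],0,0.05],[[0,0,0.0015],0,0.05],[[0,0,0],0,0.05]]' | egrep 'pos|force'
python3 nudge.py '[[[0,0,0],0,0.06],[[0,0,0],0,0.07],[[0,0,0],0,0.08],[[0,0,0],0,0.08]]' 10| egrep 'pos|force|width'
python3 nudge.py '[[[0,0,0],0,0.085],[[0,0,0],0,0.085],[[0,0,0],0,0.085],[[0,0,0],0,0.085],[[0,0,0],0,0.085]]'| egrep 'time|pos|force|width'
python3 cap.py
```

```text
ee_pos: [0.5296, 0.1775, 0.146]
ft_force: [1.4, 2.5, 2.4]
grip_force: 50.0
ee_pos: [0.5285, 0.177, 0.1453]
ft_force: [-0.9, 0.0, -0.4]
gripper_width: 0.0757
grip_force: 0.0
time_s: 22.85
ee_pos: [0.5286, 0.177, 0.1453]
ft_force: [0.4, 0.5, -0.4]
gripper_width: 0.085
grip_force: 0.0
[0.5286 0.177  0.1453] [(2, 130), (10, 130), (20, 130), (30, 130), (40, 130), (50, 130), (60, 130), (70, 130), (80, 130)] [-0.004 -0.045 -0.006] 0.0 [232, 232, 232, 232, 234, 234, 233, 233, 232, 232, 232, 232, 224, 174, 171, 172, 172, 171, 171, 171, 171, 171, 173, 173, 174, 174, 173, 172]
```

The bottle is released on the chute floor. I'll back straight out, rise and look, using the last picture.

```bash
python3 nudge.py '[[[-0.02,0,-0.01],0,0.085],[[-0.03,0,-0.02],0,0.085],[[-0.03,0,-0.03],0,0.085],[[-0.02,0,-0.03],0,0.085],[[0,0,-0.01],0,0.085]]'| egrep 'time|pos|ft'
python3 nudge.py '[[[0,0,0],0,0.085],[[0,0,0],0,0.085],[[0,0,0],0,0.085],[[0,0,0],0,0.085],[[0,0,0],0,0.085]]'| egrep 'time|pos|ft'
python3 lip.py w10
python3 - <<'E'
from h import *
w=cv2.resize(cv2.imread('pics/w10.png'),(400,300))
s=bot.capture('scene')[:,:,::-1];d=bot.capture('side')[:,:,::-1]
q=cv2.resize(s[128:203,255:355],(400,300),interpolation=2);r=cv2.resize(d[200:275,135:235],(400,300),interpolation=2)
cv2.imwrite('pics/fin.png',np.vstack([np.hstack([w,q]),np.hstack([r,cv2.resize(s,(400,300))])]))
E
```

```text
time_s: 23.32
ee_pos: [0.4549, 0.1078, 0.2485]
ft_force: [0.7, 0.6, 0.3]
time_s: 23.73
ee_pos: [0.4556, 0.1095, 0.2435]
ft_force: [0.5, 0.7, -0.3]
[0.4556 0.1095 0.2435] psi 42.99 j [  8.  10. 104.   0.  66.  55.]
(444, 147, 239, 213) [[531, 147], [444, 235], [480, 266], [466, 266], [471, 297], [463, 296], [461, 304], [469, 305], [462, 317], [478, 294], [483, 305], [486, 299], [493, 305], [503, 299], [505, 285], [492, 273], [489, 284], [484, 268], [496, 270], [511, 256], [515, 260], [513, 254], [533, 236], [527, 248], [533, 244], [534, 255], [526, 254], [534, 259], [521, 268], [526, 276], [546, 277], [556, 268], [551, 273], [562, 273], [559, 279], [555, 276], [557, 281], [566, 275], [566, 288], [570, 284], [576, 289], [572, 282], [578, 278], [578, 287], [583, 276], [586, 281], [584, 275], [579, 277], [587, 267], [601, 275], [594, 276], [601, 281], [593, 280], [589, 289], [583, 283], [582, 296], [575, 297], [584, 299], [581, 293], [587, 295], [594, 287], [597, 293], [591, 296], [598, 297], [603, 310], [595, 311], [599, 316], [608, 311], [603, 321], [591, 313], [597, 327], [587, 338], 
[... 989 characters left out ...]
, 49, 50, 50, 49, 48, 48, 50, 50, 50, 50, 51, 50, 50, 50, 50, 50, 49, 49, 57, 140, 145, 147, 146, 147, 146] from 27
(659, 131, 109, 128) [[767, 132], [743, 140], [662, 206], [663, 223], [689, 255], [711, 255], [767, 213]]
713 [133, 138, 145, 147, 148, 151, 151, 152, 154, 165, 219, 234, 234, 235, 235, 235, 236, 236, 228, 136, 93, 189, 196, 203, 208, 198, 197, 202, 171, 128, 107, 30, 29, 32, 37, 39, 41, 44, 43, 43, 44, 41, 40, 43, 42, 45, 44, 42, 40, 105, 209, 209] from 11
(334, 67, 137, 61) [[470, 67], [334, 71], [355, 77], [358, 127], [446, 127], [449, 76], [469, 74]]
402 [79, 78, 79, 79, 79, 79, 79, 80, 80, 79, 80, 80, 80, 80, 49, 30, 29, 29, 29, 28, 31, 29, 29, 29, 29, 30, 114, 134] from 0
```

View pics/fin.png

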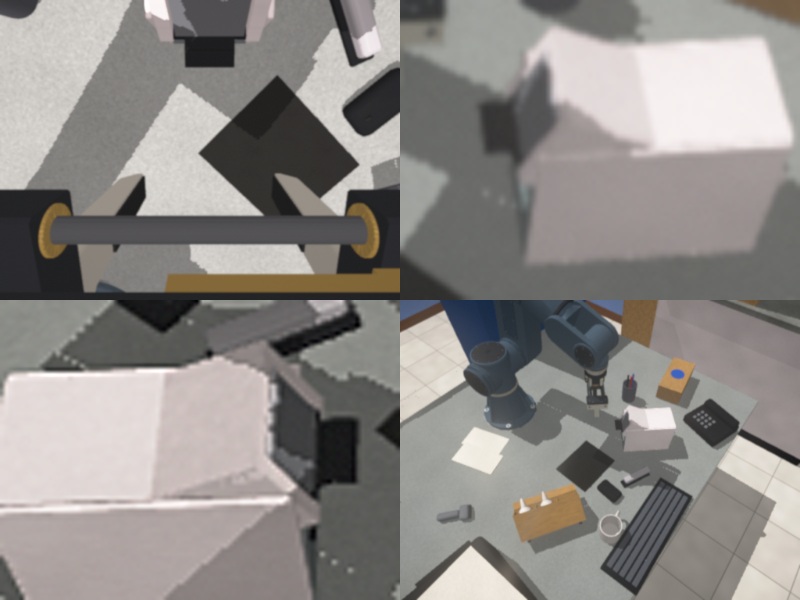

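The picture shows the flap shut, its grey face meeting the black lip at about (209,37) as before. The bottle is out of sight inside, the pad is empty, and the two round bottles and everything else are in place. I'll let it rest a moment and hand in.

```bash
python3 nudge.py '[[[0,0,0],0,0.085],[[0,0,0],0,0.085],[[0,0,0],0,0.085],[[0,0,0],0,0.085],[[0,0,0],0,0.085]]'| egrep 'time|ft'
python3 nudge.py '[[[0,0,0],0,0.085],[[0,0,0],0,0.085],[[0,0,0],0,0.085],[[0,0,0],0,0.085],[[0,0,0],0,0.085]]'| egrep 'time|ft'
python3 -c "
from rig import bot
print(bot.close_job())"
```

```text
time_s: 24.3
ft_force: [-0.2, 0.1, 0.1]
time_s: 24.72
ft_force: [-0.0, 0.4, 0.8]
the job is handed in; nothing more can be done
None
```

The gel bottle was laid on the pad on a broad side, let go, re-gripped across its narrow sides and fed cap first into the warmer; the last picture shows the flap shut behind it and nothing else visibly moved, and the job was handed in at 24.7 s with no verdict returned.

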